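# Put three mixed-up containers back into the recesses that fit them

### The job

The bottle, the jar and the vial have been mixed up on the holder plates: move them round so that the bottle stands in the plate with the largest recess, the jar in the middle-sized one and the vial in the smallest one, each upright on the floor of its recess and let go; the flat plate is free for parking one of them on the way and ends up empty. Set the glass down gently without dropping or toppling it, and leave the marker pen, the spatula and the printed gear where they lie.

Things in the scene. Friction and masses are not known exactly. Their poses are not given: they have to be found in the camera images.
- bottle: tall closed black bottle with a blue screw cap, round, 186 mm high; body 70 mm in diameter (its wall is straight to about 105 mm, then a shoulder slopes in to the cap); cap 57 mm in diameter, from 145 to 186 mm above the underside: it can be lifted by the cap. 0.2 to 0.4 kg. Origin: centre of its underside; z runs up its axis. At the start it stands across the small recess, on the upper side of that plate.
- jar: amber glass jar with a black lid, round, 82 mm high; body 52 mm in diameter (straight wall from 6 to 55 mm above the underside), lid 46 mm in diameter, from 60 to 82 mm. 0.12 to 0.26 kg. Origin: centre of its underside; z runs up its axis. At the start it stands in the large recess.
- vial: small clear glass vial with a black cap and yellowish contents, round, 48 mm high, body 22.4 mm in diameter to a height of 40 mm, cap 19.6 mm in diameter above that. About 25 g. Origin: centre of its underside; z runs up its axis. At the start it stands in the medium recess.
- plate_large: fixed square grey plate, 108 x 108 mm and 12 mm thick, a small steel screw in each corner; in its middle one round recess, the largest of the three: 88 mm in diameter, 8 mm deep, with a flat closed floor covered in dark rubber. Origin: centre of the plate's underside, on the bench; z up. Its sides are turned by up to about 10 degrees. The upper side is 12 mm above the origin, the floor of the recess 4 mm.
- plate_medium: fixed square grey plate, 108 x 108 mm and 12 mm thick, a small steel screw in each corner; in its middle one round recess, the middle-sized of the three: 66 mm in diameter, 8 mm deep, with a flat closed floor covered in dark rubber. Origin: centre of the plate's underside, on the bench; z up. Its sides are turned by up to about 10 degrees. The upper side is 12 mm above the origin, the floor of the recess 4 mm.
- plate_small: fixed square grey plate, 108 x 108 mm and 12 mm thick, a small steel screw in each corner; in its middle one round recess, the smallest of the three: 38 mm in diameter, 8 mm deep, with a flat closed floor covered in dark rubber. Origin: centre of the plate's underside, on the bench; z up. Its sides are turned by up to about 10 degrees. The upper side is 12 mm above the origin, the floor of the recess 4 mm.
- plate_flat: fixed square grey plate, 108 x 108 mm and 12 mm thick, a small steel screw in each corner; flat, without a recess, empty at the start: the free spot. Origin: centre of the plate's underside, on the bench; z up. Its sides are turned by up to about 10 degrees. The upper side is 12 mm above the origin.
- marker: white marker pen with a red cap, 128 mm long, 13 mm thick, lying between two plates; not part of the job, stays where it is. Origin: under its middle; its length is along its y.
- spatula: thin lab spatula with a blue handle, 179 mm long, 10 mm thick, lying between two plates; not part of the job, stays where it is. Origin: under its middle; its length is along its y.
- gear: beige printed gear wheel, 33 mm in diameter, 9 mm thick, lying flat between two plates; not part of the job, stays where it is. Origin: centre of its underside; z up.
Mind the look-alikes: they are no part of the job. What is shaped like the jar but yellow is not meant. Leave any orange look-alike of the bottle alone.

How it is judged:
By the outcome, as a careful person would: the job done as asked, in the order asked, and still so for the second after the job is handed in, with the robot touching nothing.
It also fails if it takes over 106 s, if anything falls off the work surface, if the arm or the gripper's body presses on something with over 40 N, if the wrist force passes 120 N, or if a joint passes its speed limit or range.

### The arm

A 6-joint arm with a two-finger parallel gripper is mounted at the origin on a cart in front of the work surface, level with it; the furniture and walls round the work are solid. World frame = base frame: x ahead of the robot, y to its left, z up, the work surface at z = 0. Lengths are in m, angles in rad, forces in N, time in s.
With the tool pointing down it reaches from about 0.35 to 0.925 m from the base axis. Payload 6.4 kg.
Tool frame: the origin (TCP) lies between the finger pads; the fingertips stand arm.tips_ahead ahead of it and the grasp point (between the pads) lies 6 mm ahead of it (arm.tips_ahead is the distance from the TCP to the fingertips, in m); z points along the fingers, y is the line along which they close (so a half turn about z gives the same grasp; the last joint's range is limited). The gripper opens to 85 mm and grips with 20 to 120 N. Pads are 22 mm wide; open, the fingers measure 114 mm over their backs; the gripper's body (76 mm by 85 mm) begins 54 mm behind the grasp point. The pads swing forward as they close: fully open they stand 13 mm farther back than shut.
Start: joints at [-1.296, 0.245, 1.558, -0, 1.339, -0.174], TCP at [0.282, -0.586, 0.256] pointing down, gripper open.
Joint ranges: [-3.13, 3.13], [-1.02, 2.26], [0.13, 2.54], [-0.95, 4.09], [0.21, 2.88], [-2.74, 2.74]. Speed limits (rad/s): [2.57, 2.57, 3.14, 3.14, 3.14, 3.14].

### API

Orientations are given as a unit quaternion [x, y, z, w].
In Python, from plant import arm gives the robot as it stands.
- The arm moves only by the tool drive_tool, never from a script. Its argument "plan" is a list of rows, each a list of 7 numbers: the shift along the world's x, y, z in m, then the turn, a rotation vector about the world's x, y, z in rad, then the finger opening in m, from 0 to 0.0854. In form: [[x, y, z, wx, wy, wz, claw], ...]. A call has 1 to 20 rows; each row is the pose to reach, as a shift and turn from the pose commanded when the call began; what a row does not reach only later rows make up. A row lasts 1/8 s, in which the tool goes at most 62.5 mm and 10.7 degrees, less where a joint would pass 70% of its speed; a pose out of reach is approached as far as the arm can. A call with a gripper value outside its range is refused whole. The fingers move at their own pace and stop on an object; the grip force is fixed at half the most. Time passes only in rows, so rows that repeat a pose let the fingers close. It gives the time, the measured TCP pose, the force, the opening and the grip force at its end, in the units of the state.
- arm.state(): the state, without advancing time (a new reading comes with each control period).
- arm.capture(name): name is "scene" or "top" or "wrist"; returns a dict with "pixels" (384x512x3 uint8, red, green, blue), "depth" (384x512 float32, m along the optical axis (not along the pixel's ray), 0 where there is no reading), "vfov" (degrees; the focal length in pixels is half the picture's height over the tangent of half this angle, whatever the lens; pixels are square), "cx", "cy" (the principal point, pixels), "k1" (the pictures are not rectified: a ray, as slopes to the right and down, at radius r is drawn at 1 + k1 r^2 times it, then the intrinsics apply), "R" (3x3) and "t" (3): a world point X has camera coordinates R X + t; the wrist camera has in their place "T_tool_cam" (4x4, takes a point from camera to tool coordinates, whose origin is the TCP and whose axes are the flange's). Camera axes: x right, y down, z forward; pixel columns grow to the right and rows downward; lengths in m; the calibration is good to about 2 mm. A picture is of the moment at which its call begins: read the wrist's pose just before it.
- arm.hand_in(): hands the job in; it is judged then, once.
Trained networks look in a picture, given as the dict that the camera call returned (one of the last four; its "shot" number tells which), for a name from the list of things; names that differ only in an ending like _2 or _b are one class to them, and where a whole thing is asked for, a point or a joint stands for the part that bears it (a point fixed in the world has none). Each returns a list of dicts, best first, with "p" (0 to 1); they miss things now and then, are a little off and sometimes report something else, mostly with a low value. They report only what shows in the picture. A call takes as long as a camera call. They do not tell look-alikes from the thing itself.
- arm.recognise(picture, thing): "rect" ([left, top, right, bottom] in pixels, round what is visible of it).
- arm.landmark_of(picture, thing): "location" ([column, row] in pixels: a listed point, or the origin of a listed thing).
The state is a dict: "time_s": time; "joint_positions": joint angles; "dq": joint speeds; "joint_torque": joint torques, N m; "tool_pos": TCP position; "ee_rot": TCP orientation; "contact_force": force on the tool from outside, world axes, zero at the start; "moment": the same for the moment, N m; "opening": opening from 0.0 (shut) to 1.0 (fully open); "finger_force": force on a finger pad.
Only numpy, scipy, OpenCV 4.12 (cv2) and the standard library are available. Lean on these libraries where they do the work, as an engineer would, in place of code of your own. Each camera call takes 0.05 s, during which the arm holds its last target. There are 200 camera calls.

## Working session

There is one attempt and no reset: what is moved stays moved. The work goes in short steps, Python scripts to look and compute and a tool call to move; the robot and the scene stay as the last step left them, time stands still between calls to the robot, and variables do not carry over. Pictures are saved under pics/ and viewed, at most 14 in all, crops included, and the job is handed in when it is done.

Besides the shell and the picture viewer there is one more tool, called after "Emit:" by a JSON object that holds its "op" and its "data", one argument or row to a line. drive_tool: Moves the arm, as the interface text tells. Its arguments: {"type":"object","properties":{"plan":{"type":"array","items":{"type":"array","items":{"type":"number"}}}},"required":["plan"]}

```bash
ls; mkdir -p pics; cat > h.py <<'E'
import numpy as np, cv2
from plant import arm
from scipy.spatial.transform import Rotation as Ro
def f(c): return c["pixels"].shape[0]/2/np.tan(np.radians(c["vfov"])/2)
def save(c,n): cv2.imwrite("pics/"+n,c["pixels"][:,:,::-1])
def ext(c,st=None):
    if "R" in c: R=np.array(c["R"]);t=np.array(c["t"]);return R.T,-R.T@t
    T=np.array(c["T_tool_cam"]);Rt=Ro.from_quat(st["ee_rot"]).as_matrix()
    return Rt@T[:3,:3],Rt@T[:3,3]+np.array(st["tool_pos"])
def und(c,u,v):
    F=f(c);K=np.array([[F,0,c["cx"]],[0,F,c["cy"]],[0,0,1]])
    p=np.stack([np.ravel(u),np.ravel(v)],-1).astype(float).reshape(-1,1,2)
    q=cv2.undistortPointsIter(p,K,np.array([c["k1"],0,0,0.]),None,None,(3,50,1e-9)) if hasattr(cv2,'undistortPointsIter') else cv2.undistortPoints(p,K,np.array([c["k1"],0,0,0.]))
    return np.c_[q.reshape(-1,2),np.ones(len(q))]
def onz(c,u,v,z,st=None):
    R,o=ext(c,st);d=und(c,u,v)@R.T
    return o+d*((z-o[2])/d[:,2])[:,None]
def cloud(c,st=None):
    h,w=c["depth"].shape;v,u=np.mgrid[:h,:w]
    R,o=ext(c,st);P=und(c,u,v)*c["depth"].reshape(-1,1)
    return (P@R.T+o).reshape(h,w,3)
E
python3 - <<'E'
from h import *
s=arm.state();print(s,arm.tips_ahead)
for n in("top","scene"):
    c=arm.capture(n);save(c,n+".png");R,o=ext(c);print(n,o,R[:,2],c["k1"],c["vfov"])
    X=cloud(c)
    for th in("bottle","jar","vial","plate_large","plate_medium","plate_small","plate_flat"):
        for r in arm.recognise(c,th)[:3]:
            print(th,np.round(r["rect"]),round(r["p"],2),end=' ')
        for r in arm.landmark_of(c,th)[:3]:
            z=.012 if th!="jar" and th!="vial" else .004
            if th.startswith("plate"): z=0
            print("L",np.round(r["location"]),round(r["p"],2),onz(c,*r["location"],z)[0].round(3),end=' ')
        print()
E
```

```text
pics
{'time_s': 0.0, 'joint_positions': array([-1.29609884e+00,  2.45830162e-01,  1.55905422e+00,  2.42466135e-05,
        1.33868492e+00, -1.74088570e-01]), 'dq': array([ 0.00043119, -0.00147137,  0.00033839, -0.0009277 , -0.00216089,
       -0.00156723]), 'joint_torque': array([ 1.85317309e-03, -4.29500771e+01, -3.26128542e+01, -4.08015680e-06,
        5.26945936e-03,  1.47254548e-05]), 'tool_pos': array([ 0.28188995, -0.58511463,  0.25514837]), 'ee_rot': array([ 9.74929493e-01,  2.22511811e-01, -3.79156404e-05, -9.87667147e-04]), 'contact_force': array([ 0.09421383,  0.88601916, -0.19094792]), 'moment': array([-0.00594189,  0.02452398, -0.00111264]), 'finger_force': 0.0, 'opening': 0.9953331266364397} 0.025
top [ 0.26358187 -0.08946301  0.99552925] [ 0.1884939  -0.02377185 -0.98178661] -0.025081519305848104 53.32091086884797
bottle [324. 179. 373. 221.] 0.93 L [386. 183.] 0.92 [ 0.494 -0.47   0.012] L [336. 206.] 0.77 [ 0.429 -0.333  0.012] 
jar [172. 184. 195. 208.] 0.85 jar [235. 220. 237. 236.] 0.59 L [187. 198.] 0.83 [0.443 0.058 0.004] L [227. 228.] 0.45 [ 0.366 -0.048  0.004
[... 515 characters left out ...]
 0.51021845] [ 0.79442806 -0.41345775 -0.44490083] -0.03047979654557141 52.46801247067862

jar [236. 191. 255. 230.] 0.83 jar [186. 188. 209. 226.] 0.6 L [244. 223.] 0.87 [ 0.359 -0.039  0.004] L [199. 219.] 0.65 [0.434 0.057 0.004] 
vial [112. 210. 121. 229.] 0.51 L [119. 227.] 0.5 [0.495 0.251 0.004] 
plate_large [171. 204. 219. 235.] 0.56 L [194. 218.] 0.59 [0.454 0.063 0.   ] 
plate_medium [ 89. 211. 136. 242.] 0.79 plate_medium [146. 204. 167. 232.] 0.54 L [112. 228.] 0.96 [0.506 0.269 0.   ] 
plate_small [169. 206. 218. 234.] 0.27 
plate_flat [234. 186. 271. 205.] 0.63 plate_flat [188. 188. 207. 222.] 0.55 L [255. 190.] 0.48 [ 0.533 -0.163  0.   ] L [115. 228.] 0.33 [0.499 0.263 0.   ]
```

View pics/top.png

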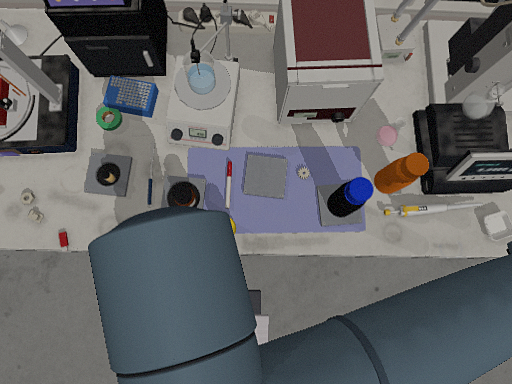

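View pics/scene.png

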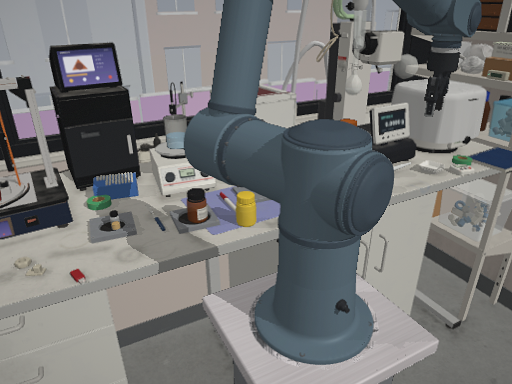

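Top view: vial (107,174) in the medium plate, amber jar (183,195) in the large one, flat plate (265,175) empty, black/blue bottle (350,197) on the small plate. The look-alikes are the orange bottle (402,172) and the yellow jar, which sits partly behind the arm at about (234,226) and shows at (245,209) in the scene view. I choose amber jar, black bottle and clear vial, and start with the vial: up, then over to it.

Emit:
{"op": "drive_tool", "data": {
  "plan": [
    [0,0,0.05,0,0,0,0.085],
    [0,0,0.09,0,0,0,0.085],
    [0.05,0.06,0.09,0,0,0,0.085],
    [0.09,0.12,0.09,0,0,0,0.085],
    [0.12,0.18,0.09,0,0,0,0.085],
    [0.13,0.24,0.09,0,0,0,0.085],
    [0.14,0.3,0.09,0,0,0,0.085],
    [0.14,0.36,0.09,0,0,0,0.085],
    [0.14,0.42,0.09,0,0,0,0.085],
    [0.14,0.48,0.09,0,0,0,0.085],
    [0.15,0.54,0.09,0,0,0,0.085],
    [0.16,0.6,0.09,0,0,0,0.085],
    [0.17,0.66,0.09,0,0,0,0.085],
    [0.18,0.72,0.09,0,0,0,0.085],
    [0.19,0.78,0.07,0,0,0,0.085],
    [0.2,0.82,0.05,0,0,0,0.085],
    [0.2,0.83,0.05,0,0,0,0.085],
    [0.2,0.83,0.05,0,0,0,0.085],
    [0.2,0.83,0.05,0,0,0,0.085],
    [0.2,0.83,0.05,0,0,0,0.085]
  ]
}}

```text
time_s: 4.0
tool_pos: [0.4824, 0.2433, 0.3072]
ee_rot: [0.975, 0.222, 0.001, 0.0]
contact_force: [-0.7, 0.5, 0.1]
opening: 0.995
finger_force: 0.0
```

```bash
python3 - <<'E'
from h import *
s=arm.state();print(s["time_s"],s["tool_pos"],s["ee_rot"],s["joint_positions"].round(2))
c=arm.capture("wrist");save(c,"w1.png");X=cloud(c,s);print(ext(c,s))
for th in("vial","plate_medium","jar","plate_large"):
    for r in arm.recognise(c,th)[:2]: print(th,np.round(r["rect"]),round(r["p"],2),end=' ')
    z=.004 if th in("jar","vial") else 0
    for r in arm.landmark_of(c,th)[:2]: print("L",np.round(r["location"]),round(r["p"],2),onz(c,*r["location"],z,s)[0].round(3),end=' ')
    print()
c=arm.capture("top");save(c,"top2.png");np.savez("top2.npz",X=cloud(c),p=c["pixels"])
for th in("bottle","jar","vial","plate_large","plate_medium","plate_small","plate_flat"):
    z=dict(bottle=.012,jar=.004,vial=.004).get(th,0)
    for r in arm.recognise(c,th)[:2]: print(th,np.round(r["rect"]),round(r["p"],2),end=' ')
    for r in arm.landmark_of(c,th)[:3]: print("L",np.round(r["location"]),round(r["p"],2),onz(c,*r["location"],z)[0].round(3),end=' ')
    print()
E
```

```text
4.0 [0.48242049 0.24329491 0.30719914] [9.75131914e-01 2.21623842e-01 7.89019562e-04 3.75849955e-05] [ 0.26 -0.05  1.79 -0.    1.41  1.38]
(array([[ 4.32024798e-01, -8.52293009e-01, -2.94874890e-01],
       [-9.01861581e-01, -4.08093952e-01, -1.41792152e-01],
       [ 5.11800678e-04,  3.27194061e-01, -9.44957028e-01]]), array([0.56005688, 0.28042958, 0.42477439]))
vial [239. 138. 254. 153.] 0.5 L [246. 142.] 0.84 [0.493 0.261 0.004] L [317. 160.] 0.43 [0.515 0.16  0.004] 
plate_medium [188.  79. 298. 183.] 0.79 L [241. 135.] 0.75 [0.499 0.272 0.   ] 
jar [382. 283. 408. 308.] 0.75 jar [333. 218. 390. 267.] 0.74 L [354. 231.] 0.71 [0.443 0.053 0.004] L [378. 290.] 0.58 [ 0.366 -0.044  0.004] 
plate_large [434. 202. 512. 285.] 0.71 plate_large [300. 178. 395. 261.] 0.68 L [346. 221.] 0.83 [0.45  0.071 0.   ] 
bottle [325. 179. 372. 219.] 0.69 bottle [317. 182. 362. 226.] 0.67 L [389. 181.] 0.92 [ 0.499 -0.478  0.012] L [336. 207.] 0.78 [ 0.427 -0.332  0.012] 
jar [219. 219. 238. 241.] 0.92 jar [171. 184. 197. 209.] 0.73 L [186. 199.] 0.91 [0.441 0.061 0.004] L [228. 229.] 0.65 [ 0.363 -0.051  0.004] 
L [339. 203.] 0.25 [ 0.438 -0.342  0.004] 
plate_large [158. 173. 206. 219.] 0.81 L [182. 195.] 0.96 [0.451 0.074 0.   ] L [107. 178.] 0.58 [0.492 0.274 0.   ] 
plate_medium [ 84. 152. 130. 201.] 0.83 plate_medium [326. 180. 371. 219.] 0.55 L [108. 174.] 0.84 [0.504 0.271 0.   ] 
plate_small [318. 184. 360. 224.] 0.61 L [338. 204.] 0.85 [ 0.437 -0.34   0.   ] 
plate_flat [159. 173. 207. 218.] 0.7 plate_flat [243. 153. 287. 199.] 0.56 L [264. 177.] 0.78 [ 0.505 -0.142  0.   ]
```

```bash
python3 - <<'E'
from h import *
s=arm.state();c=arm.capture("wrist");X=cloud(c,s);t=arm.capture("top");Y=cloud(t)
def blob(P,cx,cy,r,lo,hi,n):
    m=(np.hypot(P[...,0]-cx,P[...,1]-cy)<r)&(P[...,2]>lo)&(P[...,2]<hi)
    Q=P[m]
    if len(Q)>5: print(n,len(Q),"mid",((Q.min(0)+Q.max(0))/2).round(4),"ext",(Q.max(0)-Q.min(0)).round(4),"med",np.median(Q,0).round(4), "circ",np.round(cv2.minEnclosingCircle(Q[:,:2].astype(np.float32)*1000),1) if 0 else cv2.minEnclosingCircle((Q[:,:2]*1000).astype(np.float32)))
for n,P in(("w",X),("t",Y)):
    blob(P,.495,.263,.03,.046,.06,n+" vial cap")
    blob(P,.443,.057,.05,.080,.095,n+" jar lid")
    blob(P,.43,-.335,.06,.19,.21,n+" bottle cap")
    for nm,a,b in(("med",.5,.27),("large",.451,.07),("small",.437,-.341),("flat",.505,-.142)):
        m=(abs(P[...,0]-a)<.09)&(abs(P[...,1]-b)<.085)&(P[...,2]>.009)&(P[...,2]<.0145)
        Q=(P[m][:,:2]*1000).astype(np.float32)
        if len(Q)>50: print(n,nm,len(Q),cv2.minAreaRect(Q),np.median(P[m][:,2]))
E
```

```text
w vial cap 172 mid [0.4941 0.2616 0.0501] ext [0.0177 0.0178 0.0072] med [0.4945 0.2614 0.0514] circ ((494.53564453125, 261.29931640625), 9.276626586914062)
w jar lid 681 mid [0.4464 0.061  0.0838] ext [0.0358 0.0452 0.0076] med [0.447  0.0617 0.0855] circ ((443.7345886230469, 60.93088150024414), 22.654104232788086)
w med 4654 ((505.048095703125, 268.8930969238281), (108.90608978271484, 109.0843505859375), 85.0172119140625) 0.011777796215739517
w large 1937 ((448.50701904296875, 85.44055938720703), (144.88980102539062, 109.219482421875), 85.51332092285156) 0.011663815559373458
w small 306 ((398.6744689941406, -299.32806396484375), (70.50407409667969, 35.21745300292969), 44.1152458190918) 0.011799200444102792
w flat 3518 ((508.5961608886719, -145.79713439941406), (109.57965087890625, 108.77190399169922), 84.12252044677734) 0.011805104631249203
t vial cap 50 mid [0.4906 0.2603 0.05  ] ext [0.0176 0.0187 0.0079] med [0.4908 0.2603 0.051 ] circ ((490.3335266113281, 260.5924987792969), 9.698049545288086)
t jar lid 267 mid [0.4383 0.0606 0.0845] ext [0.0443 0.0419 0.0087] med [0.4377 0.0607 0.0846] circ ((438.697021484375, 60.51309585571289), 22.644493103027344)
t bottle cap 495 mid [ 0.4365 -0.3402  0.1952] ext [0.0537 0.0543 0.01  ] med [ 0.4356 -0.3396  0.1963] circ ((436.1601257324219, -340.1910400390625), 27.59026527404785)
t med 982 ((502.19805908203125, 269.7825012207031), (108.46875762939453, 109.12284088134766), 84.25843811035156) 0.011275110988957726
t large 721 ((445.5706481933594, 86.40465545654297), (142.8380126953125, 108.68344116210938), 85.484619140625) 0.011101430955812064
t small 704 ((456.0766906738281, -329.32025146484375), (170.57003784179688, 112.16194152832031), 15.751754760742188) 0.011346088402427956
t flat 1355 ((505.50225830078125, -145.9217987060547), (107.6976089477539, 108.29754638671875), 84.01213836669922) 0.011170543925104193
```

View pics/w1.png

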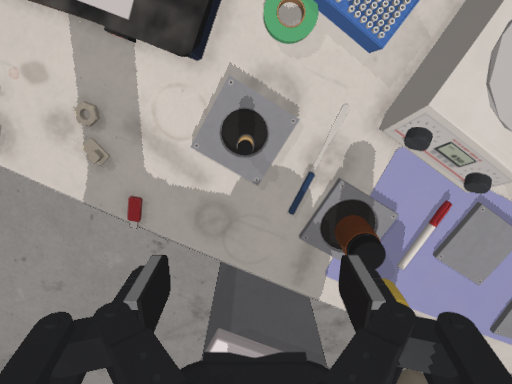

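The wrist view shows the vial at (246,145) off-centre in the medium recess (244,130), the amber jar at (355,235) in the large one, and the yellow jar below it at (395,292). The depth sizes match the description, so I pick up the vial.

Emit:
{"op": "drive_tool", "data": {
  "plan": [
    [0.012,0.018,-0.04,0,0,0,0.06],
    [0.012,0.018,-0.09,0,0,0,0.05],
    [0.012,0.018,-0.14,0,0,0,0.05],
    [0.012,0.018,-0.18,0,0,0,0.05],
    [0.012,0.018,-0.21,0,0,0,0.05],
    [0.012,0.018,-0.235,0,0,0,0.05],
    [0.012,0.018,-0.25,0,0,0,0.05],
    [0.012,0.018,-0.26,0,0,0,0.05],
    [0.012,0.018,-0.265,0,0,0,0.05],
    [0.012,0.018,-0.265,0,0,0,0.05],
    [0.012,0.018,-0.265,0,0,0,0.05]
  ]
}}

```text
time_s: 6.68
tool_pos: [0.4946, 0.2625, 0.0421]
ee_rot: [0.975, 0.223, 0.001, -0.0]
contact_force: [-0.1, -0.0, -0.2]
opening: 0.586
finger_force: 0.0
```

```bash
python3 - <<'E'
from h import *
s=arm.state();print(s["tool_pos"],s["opening"]);c=arm.capture("wrist");save(c,"w2.png")
E
```

```text
[0.4945798  0.26254668 0.04205841] 0.5862838695676016
```

View pics/w2.png

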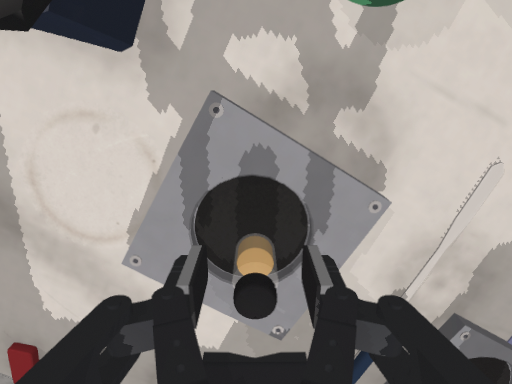

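The vial (255,275) is centred between the fingers. Close and lift a little.

Emit:
{"op": "drive_tool", "data": {
  "plan": [
    [0,0,0,0,0,0,0.035],
    [0,0,0,0,0,0,0.028],
    [0,0,0,0,0,0,0.024],
    [0,0,0,0,0,0,0.02],
    [0,0,0,0,0,0,0.015],
    [0,0,0,0,0,0,0.01],
    [0,0,0,0,0,0,0.01],
    [0,0,0.005,0,0,0,0.01],
    [0,0,0.015,0,0,0,0.01],
    [0,0,0.03,0,0,0,0.01],
    [0,0,0.06,0,0,0,0.01],
    [0,0,0.1,0,0,0,0.01],
    [0,0,0.14,0,0,0,0.01],
    [0,0,0.16,0,0,0,0.01],
    [0,0,0.16,0,0,0,0.01],
    [0,0,0.16,0,0,0,0.01]
  ]
}}

```text
time_s: 8.72
tool_pos: [0.4934, 0.2622, 0.2005]
ee_rot: [0.975, 0.223, -0.001, 0.0]
contact_force: [-0.1, -0.0, -1.0]
opening: 0.245
finger_force: 58.6
```

```bash
python3 - <<'E'
from h import *
s=arm.state();print(s["tool_pos"],s["opening"],s["finger_force"]);c=arm.capture("wrist");save(c,"w3.png");X=cloud(c,s)
for th in["vial"]:
    print(arm.recognise(c,th)[:2],arm.landmark_of(c,th)[:2])
E
```

```text
[0.49339013 0.26217386 0.20048402] 0.2445761325771201 58.61066222190857
[{'rect': [232.8, 236.5, 275.2, 318.7], 'p': 0.8}] [{'location': [252.3, 249.3], 'p': 0.65}]
```

View pics/w3.png

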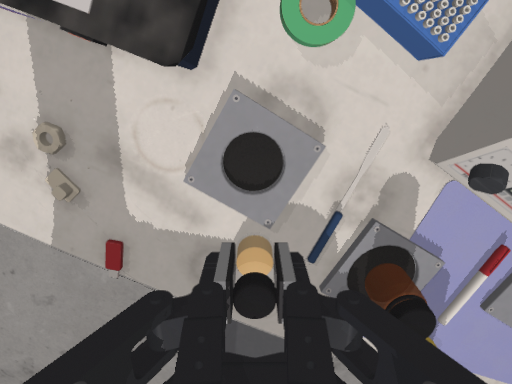

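The vial is held upright, with its base 38 mm below the TCP. Next: to the flat plate.

Emit:
{"op": "drive_tool", "data": {
  "plan": [
    [0.001,-0.015,0,0,0,0,0.01],
    [0.002,-0.045,0,0,0,0,0.01],
    [0.004,-0.085,0,0,0,0,0.01],
    [0.006,-0.125,0,0,0,0,0.01],
    [0.008,-0.165,0,0,0,0,0.01],
    [0.01,-0.205,0,0,0,0,0.01],
    [0.012,-0.245,0,0,0,0,0.01],
    [0.014,-0.285,0,0,0,0,0.01],
    [0.014,-0.325,0,0,0,0,0.01],
    [0.014,-0.36,0,0,0,0,0.01],
    [0.014,-0.385,-0.01,0,0,0,0.01],
    [0.014,-0.4,-0.03,0,0,0,0.01],
    [0.014,-0.407,-0.06,0,0,0,0.01],
    [0.014,-0.407,-0.09,0,0,0,0.01],
    [0.014,-0.407,-0.115,0,0,0,0.01],
    [0.014,-0.407,-0.13,0,0,0,0.01],
    [0.014,-0.407,-0.138,0,0,0,0.01],
    [0.014,-0.407,-0.14,0,0,0,0.01],
    [0.014,-0.407,-0.14,0,0,0,0.01],
    [0.014,-0.407,-0.14,0,0,0,0.01]
  ]
}}

```text
time_s: 11.38
tool_pos: [0.5086, -0.1449, 0.0621]
ee_rot: [0.975, 0.223, 0.001, 0.001]
contact_force: [0.3, 0.2, -0.8]
opening: 0.242
finger_force: 58.7
```

```bash
python3 - <<'E'
from h import *
s=arm.state();print(s["tool_pos"],s["ee_rot"],s["contact_force"],s["joint_positions"].round(2))
c=arm.capture("wrist");X=cloud(c,s)
def rect(P,a,b,n):
    m=(abs(P[...,0]-a)<.07)&(abs(P[...,1]-b)<.07)&(P[...,2]>.009)&(P[...,2]<.0145)
    Q=(P[m][:,:2]*1000).astype(np.float32);print(n,cv2.minAreaRect(Q),np.median(P[m][:,2]))
rect(X,.507,-.145,"flat")
E
```

```text
[ 0.50858912 -0.14487177  0.06208967] [9.74903006e-01 2.22628665e-01 5.77111714e-04 5.22189510e-04] [ 0.31295082  0.15687227 -0.83952005] [-0.49  0.23  1.97 -0.    0.93  0.63]
flat ((508.7575378417969, -146.85702514648438), (108.55999755859375, 108.94500732421875), 83.9246597290039) 0.011791775374791688
```

Emit:
{"op": "drive_tool", "data": {
  "plan": [
    [0,0,-0.005,0,0,0,0.01],
    [0,0,-0.008,0,0,0,0.01],
    [0,0,-0.01,0,0,0,0.01],
    [0,0,-0.011,0,0,0,0.01],
    [0,0,-0.0115,0,0,0,0.01],
    [0,0,-0.0115,0,0,0,0.01]
  ]
}}

```text
time_s: 12.18
tool_pos: [0.5081, -0.1447, 0.0498]
ee_rot: [0.975, 0.223, 0.0, 0.0]
contact_force: [0.3, -0.2, 0.5]
opening: 0.241
finger_force: 58.7
```

Emit:
{"op": "drive_tool", "data": {
  "plan": [
    [0,0,0,0,0,0,0.022],
    [0,0,0,0,0,0,0.025],
    [0,0,0,0,0,0,0.03],
    [0,0,0,0,0,0,0.04],
    [0,0,0,0,0,0,0.05],
    [0,0,0,0,0,0,0.05],
    [0,0,0.015,0,0,0,0.05],
    [0,0,0.04,0,0,0,0.05],
    [0,0,0.09,0,0,0,0.085],
    [0,0,0.15,0,0,0,0.085],
    [-0.01,0.03,0.2,0,0,0,0.085],
    [-0.03,0.08,0.2,0,0,0,0.085],
    [-0.05,0.13,0.2,0,0,0,0.085],
    [-0.065,0.18,0.2,0,0,0,0.085],
    [-0.065,0.205,0.2,0,0,0,0.085],
    [-0.065,0.205,0.2,0,0,0,0.085],
    [-0.065,0.205,0.2,0,0,0,0.085]
  ]
}}

```text
time_s: 14.3
tool_pos: [0.4432, 0.0598, 0.2504]
ee_rot: [0.975, 0.222, 0.0, 0.0]
contact_force: [0.7, -0.7, 0.2]
opening: 0.992
finger_force: 0.0
```

```bash
cat >> h.py <<'E'
def blob(P,cx,cy,r,lo,hi,n):
    m=(np.hypot(P[...,0]-cx,P[...,1]-cy)<r)&(P[...,2]>lo)&(P[...,2]<hi);Q=P[m]
    if len(Q)>5:
        o,R=cv2.minEnclosingCircle((Q[:,:2]*1000).astype(np.float32));print(n,len(Q),"circ",np.round(o,1),round(R,1),"zmed",np.median(Q[:,2]).round(4),"zmax",Q[:,2].max().round(4))
def rect(P,a,b,n):
    m=(abs(P[...,0]-a)<.07)&(abs(P[...,1]-b)<.07)&(P[...,2]>.009)&(P[...,2]<.0145)
    Q=(P[m][:,:2]*1000).astype(np.float32)
    if len(Q)>50: print(n,cv2.minAreaRect(Q),len(Q))
E
python3 - <<'E'
from h import *
s=arm.state();print(s["tool_pos"],s["ee_rot"])
c=arm.capture("wrist");save(c,"w4.png");X=cloud(c,s);t=arm.capture("top");Y=cloud(t);save(t,"t4.png")
for n,P in(("w",X),("t",Y)):
    blob(P,.443,.06,.05,.080,.095,n+"jar");rect(P,.447,.074,n+"large");blob(P,.507,-.145,.04,.054,.07,n+"vial");rect(P,.503,.269,n+"med")
    blob(P,.36,-.046,.04,.07,.1,n+"yellow")
E
```

```text
[0.44321071 0.05984884 0.25039925] [9.74952897e-01 2.22410881e-01 3.83804604e-04 3.16942690e-04]
wjar 1611 circ [442.3  60.1] 22.9 zmed 0.0854 zmax 0.0878
wlarge ((447.2086486816406, 68.07940673828125), (108.6843032836914, 107.95558166503906), 85.13671112060547) 3522
wvial 257 circ [ 508.5 -144.1] 10.3 zmed 0.0594 zmax 0.0614
wmed ((504.69561767578125, 269.79364013671875), (110.18307495117188, 108.68345642089844), 84.9722900390625) 5738
wyellow 1272 circ [367.4 -44.8] 23.0 zmed 0.0832 zmax 0.0855
tjar 268 circ [438.7  60.3] 22.8 zmed 0.0846 zmax 0.0885
tlarge ((442.7912292480469, 59.686439514160156), (89.61662292480469, 108.3775863647461), 84.62749481201172) 456
tvial 45 circ [ 505.2 -144.2] 9.8 zmed 0.0586 zmax 0.0634
tmed ((514.4050903320312, 230.0349884033203), (54.170188903808594, 33.32455062866211), 20.37930679321289) 98
tyellow 282 circ [363.7 -44.7] 22.6 zmed 0.0823 zmax 0.0879
```

View pics/w4.png

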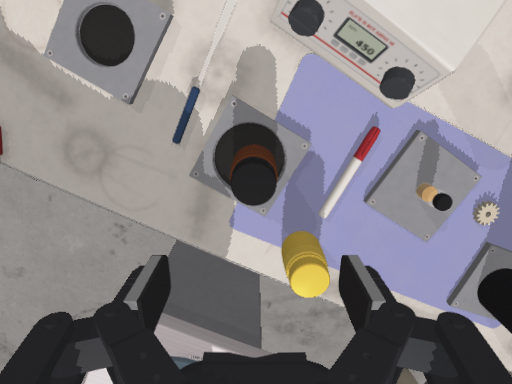

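The vial stands well on the flat plate (435,197). The amber jar is at (253,180), and the fingers are clear of the yellow jar (305,265). Descend and grip the amber jar.

Emit:
{"op": "drive_tool", "data": {
  "plan": [
    [-0.001,0,-0.03,0,0,0,0.085],
    [-0.001,0,-0.075,0,0,0,0.085],
    [-0.001,0,-0.115,0,0,0,0.085],
    [-0.001,0,-0.15,0,0,0,0.085],
    [-0.001,0,-0.175,0,0,0,0.085],
    [-0.001,0,-0.19,0,0,0,0.085],
    [-0.001,0,-0.198,0,0,0,0.085],
    [-0.001,0,-0.202,0,0,0,0.085],
    [-0.001,0,-0.202,0,0,0,0.07],
    [-0.001,0,-0.202,0,0,0,0.06],
    [-0.001,0,-0.202,0,0,0,0.055],
    [-0.001,0,-0.202,0,0,0,0.05],
    [-0.001,0,-0.202,0,0,0,0.045],
    [-0.001,0,-0.202,0,0,0,0.04],
    [-0.001,0,-0.202,0,0,0,0.04],
    [-0.001,0,-0.202,0,0,0,0.04]
  ]
}}

```text
time_s: 16.4
tool_pos: [0.4425, 0.0603, 0.0489]
ee_rot: [0.975, 0.223, -0.0, 0.0]
contact_force: [-4.2, -0.4, 10.6]
opening: 0.575
finger_force: 59.9
```

Emit:
{"op": "drive_tool", "data": {
  "plan": [
    [0,0,0.004,0,0,0,0.04],
    [0,0,0.012,0,0,0,0.04],
    [0,0,0.025,0,0,0,0.04],
    [0,0,0.05,0,0,0,0.04],
    [0,0.005,0.075,0,0,0,0.04],
    [0.01,0.025,0.09,0,0,0,0.04],
    [0.02,0.06,0.1,0,0,0,0.04],
    [0.03,0.095,0.1,0,0,0,0.04],
    [0.04,0.13,0.1,0,0,0,0.04],
    [0.05,0.165,0.1,0,0,0,0.04],
    [0.06,0.19,0.1,0,0,0,0.04],
    [0.062,0.205,0.1,0,0,0,0.04],
    [0.062,0.209,0.1,0,0,0,0.04],
    [0.062,0.209,0.1,0,0,0,0.04],
    [0.062,0.209,0.1,0,0,0,0.04]
  ]
}}

```text
time_s: 18.27
tool_pos: [0.5039, 0.2686, 0.1478]
ee_rot: [0.975, 0.222, -0.0, 0.0]
contact_force: [-0.4, 0.4, -1.8]
opening: 0.577
finger_force: 61.8
```

```bash
python3 - <<'E'
from h import *
s=arm.state();print(s["tool_pos"],s["ee_rot"])
c=arm.capture("wrist");save(c,"w5.png");X=cloud(c,s);t=arm.capture("top");Y=cloud(t)
for n,P in(("w",X),("t",Y)):
    blob(P,.504,.27,.05,.16,.2,n+"jar");rect(P,.503,.269,n+"med")
E
```

```text
[0.50385    0.2686338  0.14776634] [ 9.75017389e-01  2.22128458e-01 -1.74048855e-04  9.40417925e-05]
wjar 22311 circ [504. 270.] 50.0 zmed 0.1823 zmax 0.2
wmed ((504.87591552734375, 269.17059326171875), (108.61004638671875, 108.0899429321289), 84.50367736816406) 7855
tjar 346 circ [497.1 250.8] 34.0 zmed 0.1802 zmax 0.1996
tmed ((501.8241271972656, 269.8411560058594), (108.4078598022461, 108.57978057861328), 84.98873138427734) 777
```

View pics/w5.png

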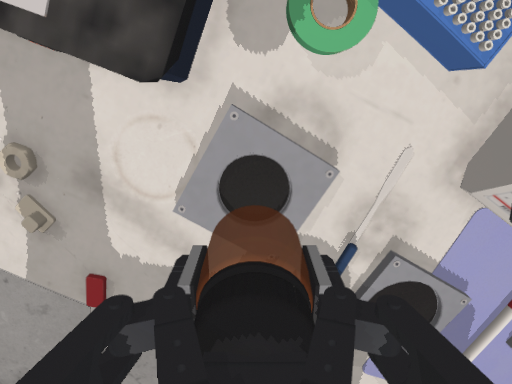

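The jar is held upright and the empty medium recess is at (254,187). Lower it.

Emit:
{"op": "drive_tool", "data": {
  "plan": [
    [0.001,0.001,-0.015,0,0,0,0.04],
    [0.001,0.001,-0.04,0,0,0,0.04],
    [0.001,0.001,-0.06,0,0,0,0.04],
    [0.001,0.001,-0.075,0,0,0,0.04],
    [0.001,0.001,-0.085,0,0,0,0.04],
    [0.001,0.001,-0.09,0,0,0,0.04],
    [0.001,0.001,-0.093,0,0,0,0.04],
    [0.001,0.001,-0.095,0,0,0,0.04],
    [0.001,0.001,-0.0965,0,0,0,0.04],
    [0.001,0.001,-0.0975,0,0,0,0.04],
    [0.001,0.001,-0.0975,0,0,0,0.04]
  ]
}}

```text
time_s: 19.75
tool_pos: [0.505, 0.2704, 0.0503]
ee_rot: [0.975, 0.222, 0.0, -0.0]
contact_force: [0.2, -0.1, -2.8]
opening: 0.571
finger_force: 61.8
```

Emit:
{"op": "drive_tool", "data": {
  "plan": [
    [0,0,-0.0007,0,0,0,0.04],
    [0,0,-0.0014,0,0,0,0.04],
    [0,0,-0.0014,0,0,0,0.04]
  ]
}}

```text
time_s: 20.12
tool_pos: [0.5051, 0.2704, 0.0492]
ee_rot: [0.975, 0.223, 0.0, 0.0]
contact_force: [-0.7, -0.3, 1.4]
opening: 0.575
finger_force: 62.1
```

Emit:
{"op": "drive_tool", "data": {
  "plan": [
    [0,0,0,0,0,0,0.052],
    [0,0,0,0,0,0,0.056],
    [0,0,0,0,0,0,0.065],
    [0,0,0,0,0,0,0.085],
    [0,0,0,0,0,0,0.085],
    [0,0,0.015,0,0,0,0.085],
    [0,0,0.05,0,0,0,0.085],
    [0,0,0.11,0,0,0,0.085],
    [0,-0.02,0.17,0,0,0,0.085],
    [-0.01,-0.06,0.22,0,0,0,0.085],
    [-0.02,-0.12,0.26,0,0,0,0.085],
    [-0.03,-0.18,0.28,0,0,0,0.085],
    [-0.04,-0.24,0.28,0,0,0,0.085],
    [-0.05,-0.3,0.28,0,0,0,0.085],
    [-0.06,-0.36,0.28,0,0,0,0.085],
    [-0.066,-0.42,0.28,0,0,0,0.085],
    [-0.066,-0.48,0.28,0,0,0,0.085],
    [-0.066,-0.54,0.28,0,0,0,0.085],
    [-0.066,-0.59,0.28,0,0,0,0.085],
    [-0.066,-0.61,0.28,0,0,0,0.085]
  ]
}}

```text
time_s: 22.62
tool_pos: [0.4384, -0.3419, 0.3296]
ee_rot: [0.975, 0.221, 0.0, 0.0]
contact_force: [0.7, -1.1, -0.2]
opening: 0.995
finger_force: 0.0
```

Emit:
{"op": "drive_tool", "data": {
  "plan": [
    [0,0,0,0,0,0,0.085],
    [0,0,0,0,0,0,0.085],
    [0,0,0,0,0,0,0.085]
  ]
}}

```text
time_s: 23.0
tool_pos: [0.4393, -0.3382, 0.3292]
ee_rot: [0.975, 0.223, 0.0, 0.0]
contact_force: [0.8, 0.3, 0.2]
opening: 0.993
finger_force: 0.0
```

```bash
python3 - <<'E'
from h import *
s=arm.state();print(s["tool_pos"],s["ee_rot"],s["joint_positions"].round(2))
c=arm.capture("wrist");save(c,"w6.png");X=cloud(c,s);t=arm.capture("top");Y=cloud(t)
for n,P in(("w",X),("t",Y)):
    blob(P,.436,-.34,.04,.19,.21,n+"bottle");blob(P,.505,.27,.05,.08,.1,n+"jar");rect(P,.435,-.34,n+"small")
    blob(P,.52,-.48,.07,.18,.25,n+"orange");rect(P,.447,.07,n+"large")
E
```

```text
[ 0.43934562 -0.33820884  0.32918057] [9.74722354e-01 2.23419597e-01 1.15275496e-04 5.39886224e-05] [-0.86 -0.03  1.73  0.    1.45  0.26]
wbottle 2886 circ [ 439.8 -340.8] 27.5 zmed 0.197 zmax 0.1995
wsmall ((437.5912780761719, -342.8418884277344), (107.82569122314453, 108.48226928710938), 5.553740978240967) 2477
worange 2437 circ [ 502.3 -476.4] 27.7 zmed 0.1851 zmax 0.1879
wlarge ((444.0331726074219, 30.490474700927734), (36.28020477294922, 108.98709106445312), 86.21226501464844) 1097
tjar 270 circ [502.  269.5] 23.0 zmed 0.0845 zmax 0.0886
tlarge ((443.908935546875, 69.06707763671875), (108.84716796875, 108.57027435302734), 85.46565246582031) 710
```

View pics/w6.png

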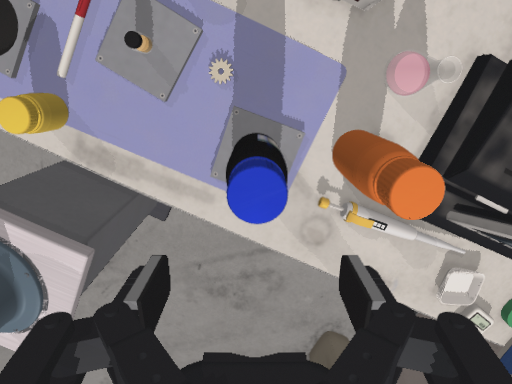

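The bottle cap is at (257,190) and the orange look-alike at (410,190), about 0.15 m away, so there is room for the fingers. The jar is seated in the medium plate (top view). Descend and grip the cap.

Emit:
{"op": "drive_tool", "data": {
  "plan": [
    [0.0005,-0.0025,-0.02,0,0,0,0.085],
    [0.0005,-0.0025,-0.06,0,0,0,0.085],
    [0.0005,-0.0025,-0.095,0,0,0,0.085],
    [0.0005,-0.0025,-0.12,0,0,0,0.085],
    [0.0005,-0.0025,-0.135,0,0,0,0.085],
    [0.0005,-0.0025,-0.141,0,0,0,0.085],
    [0.0005,-0.0025,-0.144,0,0,0,0.085],
    [0.0005,-0.0025,-0.144,0,0,0,0.075],
    [0.0005,-0.0025,-0.144,0,0,0,0.066],
    [0.0005,-0.0025,-0.144,0,0,0,0.06],
    [0.0005,-0.0025,-0.144,0,0,0,0.055],
    [0.0005,-0.0025,-0.144,0,0,0,0.05],
    [0.0005,-0.0025,-0.144,0,0,0,0.045],
    [0.0005,-0.0025,-0.144,0,0,0,0.045],
    [0.0005,-0.0025,-0.144,0,0,0,0.045],
    [0.0005,-0.0025,-0.144,0,0,0,0.045]
  ]
}}

```text
time_s: 25.1
tool_pos: [0.4397, -0.3423, 0.1858]
ee_rot: [0.975, 0.223, 0.0, 0.0]
contact_force: [-0.3, 1.2, 5.8]
opening: 0.652
finger_force: 62.4
```

Emit:
{"op": "drive_tool", "data": {
  "plan": [
    [0,0,0.004,0,0,0,0.045],
    [0,0,0.012,0,0,0,0.045],
    [0,0,0.03,0,0,0,0.045],
    [0,0,0.06,0,0,0,0.045],
    [0,0,0.09,0,0,0,0.045],
    [0,0,0.12,0,0,0,0.045],
    [0,0.01,0.135,0,0,0,0.045],
    [0.001,0.03,0.14,0,0,0,0.045],
    [0.002,0.06,0.14,0,0,0,0.045],
    [0.003,0.095,0.14,0,0,0,0.045],
    [0.004,0.13,0.14,0,0,0,0.045],
    [0.004,0.165,0.14,0,0,0,0.045],
    [0.005,0.2,0.14,0,0,0,0.045],
    [0.005,0.235,0.14,0,0,0,0.045],
    [0.006,0.27,0.14,0,0,0,0.045],
    [0.006,0.305,0.14,0,0,0,0.045],
    [0.007,0.34,0.14,0,0,0,0.045],
    [0.007,0.37,0.14,0,0,0,0.045],
    [0.0075,0.395,0.14,0,0,0,0.045],
    [0.0075,0.405,0.14,0,0,0,0.045]
  ]
}}

```text
time_s: 27.6
tool_pos: [0.4458, 0.0647, 0.3236]
ee_rot: [0.975, 0.224, -0.001, -0.0]
contact_force: [0.0, 0.1, -2.8]
opening: 0.653
finger_force: 64.5
```

Emit:
{"op": "drive_tool", "data": {
  "plan": [
    [0,0.005,-0.01,0,0,0,0.045],
    [0,0.005,-0.035,0,0,0,0.045],
    [0,0.005,-0.06,0,0,0,0.045],
    [0,0.005,-0.08,0,0,0,0.045],
    [0,0.005,-0.09,0,0,0,0.045],
    [0,0.005,-0.09,0,0,0,0.045],
    [0,0.005,-0.09,0,0,0,0.045]
  ]
}}

```text
time_s: 28.48
tool_pos: [0.4475, 0.0677, 0.2357]
ee_rot: [0.975, 0.222, 0.001, 0.0]
contact_force: [0.3, 0.7, -1.8]
opening: 0.649
finger_force: 64.6
```

```bash
python3 - <<'E'
from h import *
s=arm.state();print(s["tool_pos"],s["ee_rot"])
c=arm.capture("wrist");save(c,"w7.png");X=cloud(c,s);t=arm.capture("top");Y=cloud(t);save(t,"t7.png");sc=arm.capture("scene");save(sc,"s7.png")
for n,P in(("w",X),("t",Y)):
    rect(P,.447,.07,n+"large");rect(P,.437,-.343,n+"small");blob(P,.507,-.145,.04,.054,.07,n+"vial")
a=c["pixels"];b=sc["pixels"][110:290,60:300];b=cv2.resize(b,(512,384))
cv2.imwrite("pics/c7.png",cv2.resize(np.hstack([a,b]),(800,300))[:,:,::-1])
E
```

```text
[0.44754433 0.06766862 0.23574779] [9.74955934e-01 2.22396751e-01 7.25818619e-04 2.92053915e-04]
wlarge ((447.20849609375, 68.01506805419922), (108.83560180664062, 107.71607971191406), 85.26642608642578) 2908
wsmall ((437.44586181640625, -340.93048095703125), (109.21456909179688, 109.37666320800781), 5.61476993560791) 2259
wvial 273 circ [ 507.8 -144.4] 10.0 zmed 0.0596 zmax 0.0616
tlarge ((443.0807189941406, 62.85710144042969), (96.06007385253906, 108.73605346679688), 84.8922119140625) 440
tsmall ((434.418701171875, -341.53839111328125), (108.49373626708984, 110.04893493652344), 5.8045454025268555) 1279
tvial 43 circ [ 504.5 -143.8] 9.5 zmed 0.0589 zmax 0.0641
```

View pics/c7.png

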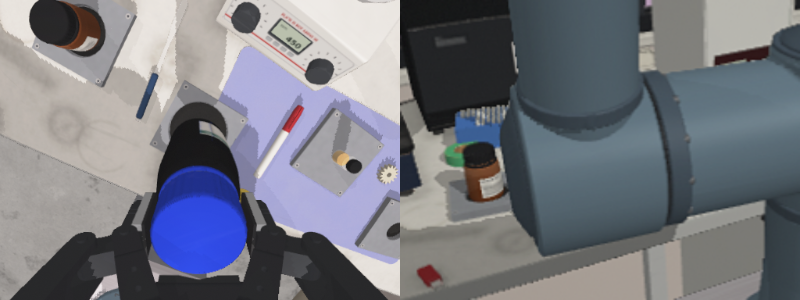

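The bottle is upright over the large recess (the jar sits in its own). Lower it.

Emit:
{"op": "drive_tool", "data": {
  "plan": [
    [0,0,-0.01,0,0,0,0.045],
    [0,0,-0.025,0,0,0,0.045],
    [0,0,-0.037,0,0,0,0.045],
    [0,0,-0.045,0,0,0,0.045],
    [0,0,-0.05,0,0,0,0.045],
    [0,0,-0.053,0,0,0,0.045],
    [0,0,-0.055,0,0,0,0.045],
    [0,0,-0.0565,0,0,0,0.045],
    [0,0,-0.057,0,0,0,0.045],
    [0,0,-0.057,0,0,0,0.045]
  ]
}}

```text
time_s: 29.88
tool_pos: [0.4471, 0.0678, 0.178]
ee_rot: [0.975, 0.223, 0.0, 0.0]
contact_force: [-0.0, 0.3, -3.6]
opening: 0.651
finger_force: 64.6
```

Emit:
{"op": "drive_tool", "data": {
  "plan": [
    [0,0,-0.0006,0,0,0,0.045],
    [0,0,-0.0012,0,0,0,0.045],
    [0,0,-0.0015,0,0,0,0.045],
    [0,0,-0.0015,0,0,0,0.045]
  ]
}}

```text
time_s: 30.38
tool_pos: [0.4477, 0.068, 0.1778]
ee_rot: [0.975, 0.223, 0.001, -0.0]
contact_force: [-2.2, 1.5, 5.7]
opening: 0.656
finger_force: 65.6
```

Emit:
{"op": "drive_tool", "data": {
  "plan": [
    [0,0,0,0,0,0,0.057],
    [0,0,0,0,0,0,0.06],
    [0,0,0,0,0,0,0.07],
    [0,0,0,0,0,0,0.085],
    [0,0,0,0,0,0,0.085],
    [0,0,0.015,0,0,0,0.085],
    [0,0,0.05,0,0,0,0.085],
    [0,0,0.1,0,0,0,0.085],
    [0,-0.005,0.12,0,0,0,0.085],
    [0.02,-0.05,0.12,0,0,0,0.07],
    [0.04,-0.1,0.12,0,0,0,0.05],
    [0.06,-0.15,0.08,0,0,0,0.05],
    [0.06,-0.2,0.04,0,0,0,0.05],
    [0.06,-0.212,0,0,0,0,0.05],
    [0.06,-0.212,0,0,0,0,0.05],
    [0.06,-0.212,0,0,0,0,0.05]
  ]
}}

```text
time_s: 32.38
tool_pos: [0.508, -0.1441, 0.1785]
ee_rot: [0.975, 0.223, 0.001, 0.001]
contact_force: [-0.3, -0.5, -0.2]
opening: 0.585
finger_force: 0.0
```

```bash
python3 - <<'E'
from h import *
s=arm.state();print(s["tool_pos"])
c=arm.capture("wrist");X=cloud(c,s);t=arm.capture("top");Y=cloud(t);save(t,"t8.png")
for n,P in(("w",X),("t",Y)):
    rect(P,.437,-.343,n+"small");blob(P,.507,-.145,.03,.054,.07,n+"vial");blob(P,.445,.068,.05,.18,.2,n+"bottle")
E
```

```text
[ 0.50802481 -0.14406915  0.17853529]
wsmall ((465.8831787109375, -339.51190185546875), (54.14037322998047, 109.11274719238281), 6.716300964355469) 2990
wvial 408 circ [ 508.3 -144.6] 9.8 zmed 0.0595 zmax 0.0614
tsmall ((434.4636535644531, -342.00836181640625), (108.4430160522461, 109.65738677978516), 5.348778247833252) 1256
tbottle 495 circ [444.4  69.9] 27.4 zmed 0.1882 zmax 0.1937
```

Emit:
{"op": "drive_tool", "data": {
  "plan": [
    [0,-0.0005,-0.03,0,0,0,0.05],
    [0,-0.0005,-0.065,0,0,0,0.05],
    [0,-0.0005,-0.095,0,0,0,0.05],
    [0,-0.0005,-0.115,0,0,0,0.05],
    [0,-0.0005,-0.124,0,0,0,0.05],
    [0,-0.0005,-0.128,0,0,0,0.05],
    [0,-0.0005,-0.1285,0,0,0,0.04],
    [0,-0.0005,-0.1285,0,0,0,0.03],
    [0,-0.0005,-0.1285,0,0,0,0.025],
    [0,-0.0005,-0.1285,0,0,0,0.02],
    [0,-0.0005,-0.1285,0,0,0,0.015],
    [0,-0.0005,-0.1285,0,0,0,0.01],
    [0,-0.0005,-0.1285,0,0,0,0.01],
    [0,-0.0005,-0.1285,0,0,0,0.01]
  ]
}}

```text
time_s: 34.22
tool_pos: [0.5074, -0.1449, 0.0486]
ee_rot: [0.975, 0.223, 0.0, 0.0]
contact_force: [-1.6, 0.1, 5.5]
opening: 0.242
finger_force: 58.4
```

Emit:
{"op": "drive_tool", "data": {
  "plan": [
    [0,0,0.004,0,0,0,0.01],
    [0,0,0.015,0,0,0,0.01],
    [0,0,0.04,0,0,0,0.01],
    [0,0,0.07,0,0,0,0.01],
    [0,-0.005,0.09,0,0,0,0.01],
    [-0.01,-0.03,0.1,0,0,0,0.01],
    [-0.02,-0.06,0.1,0,0,0,0.01],
    [-0.035,-0.095,0.1,0,0,0,0.01],
    [-0.045,-0.13,0.1,0,0,0,0.01],
    [-0.06,-0.165,0.1,0,0,0,0.01],
    [-0.068,-0.187,0.1,0,0,0,0.01],
    [-0.07,-0.196,0.095,0,0,0,0.01],
    [-0.07,-0.196,0.08,0,0,0,0.01],
    [-0.07,-0.196,0.06,0,0,0,0.01],
    [-0.07,-0.196,0.05,0,0,0,0.01],
    [-0.07,-0.196,0.05,0,0,0,0.01],
    [-0.07,-0.196,0.05,0,0,0,0.01]
  ]
}}

```text
time_s: 36.35
tool_pos: [0.4375, -0.3406, 0.0984]
ee_rot: [0.975, 0.223, 0.0, 0.0]
contact_force: [0.2, 0.2, 0.6]
opening: 0.244
finger_force: 58.7
```

```bash
python3 - <<'E'
from h import *
s=arm.state();print(s["tool_pos"])
c=arm.capture("wrist");X=cloud(c,s);save(c,"w9.png")
rect(X,.437,-.343,"small")
E
```

```text
[ 0.43747714 -0.34063397  0.09838097]
small ((437.17022705078125, -342.5110168457031), (108.71179962158203, 108.43605041503906), 5.550177574157715) 14685
```

View pics/w9.png

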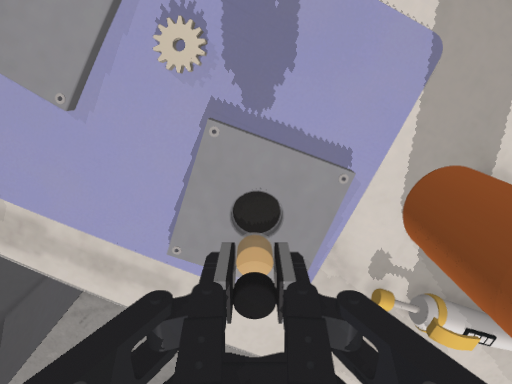

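The vial is upright over the small recess (256,212). The measured plate centre asks for 1.5 mm more toward −y. Lower it.

Emit:
{"op": "drive_tool", "data": {
  "plan": [
    [0,-0.0015,-0.015,0,0,0,0.01],
    [0,-0.0015,-0.03,0,0,0,0.01],
    [0,-0.0015,-0.042,0,0,0,0.01],
    [0,-0.0015,-0.05,0,0,0,0.01],
    [0,-0.0015,-0.053,0,0,0,0.01],
    [0,-0.0015,-0.055,0,0,0,0.01],
    [0,-0.0015,-0.056,0,0,0,0.01],
    [0,-0.0015,-0.056,0,0,0,0.01]
  ]
}}

```text
time_s: 37.4
tool_pos: [0.4372, -0.3423, 0.0421]
ee_rot: [0.975, 0.223, 0.0, 0.0]
contact_force: [-1.0, -0.1, 0.1]
opening: 0.241
finger_force: 58.7
```

Emit:
{"op": "drive_tool", "data": {
  "plan": [
    [0,0,-0.0006,0,0,0,0.01],
    [0,0,-0.0012,0,0,0,0.01],
    [0,0,-0.0012,0,0,0,0.01]
  ]
}}

```text
time_s: 37.78
tool_pos: [0.437, -0.3421, 0.0407]
ee_rot: [0.975, 0.222, -0.0, -0.0]
contact_force: [0.1, -0.0, -0.9]
opening: 0.245
finger_force: 58.7
```

Emit:
{"op": "drive_tool", "data": {
  "plan": [
    [0,0,-0.0006,0,0,0,0.01],
    [0,0,-0.001,0,0,0,0.01],
    [0,0,-0.001,0,0,0,0.01]
  ]
}}

```text
time_s: 38.15
tool_pos: [0.4371, -0.3422, 0.0406]
ee_rot: [0.975, 0.223, -0.0, -0.0]
contact_force: [-2.1, 2.3, 8.6]
opening: 0.243
finger_force: 59.1
```

Seated on the floor. Release and rise clear.

Emit:
{"op": "drive_tool", "data": {
  "plan": [
    [0,0,0.0005,0,0,0,0.022],
    [0,0,0.0005,0,0,0,0.025],
    [0,0,0.0005,0,0,0,0.03],
    [0,0,0.0005,0,0,0,0.04],
    [0,0,0.0005,0,0,0,0.05],
    [0,0,0.0005,0,0,0,0.05],
    [0,0,0.015,0,0,0,0.05],
    [0,0,0.04,0,0,0,0.05],
    [0,0,0.09,0,0,0,0.05],
    [0,0,0.14,0,0,0,0.05],
    [0,0,0.2,0,0,0,0.05],
    [0,0,0.26,0,0,0,0.05],
    [0,0,0.28,0,0,0,0.05],
    [0,0,0.28,0,0,0,0.05],
    [0,0,0.28,0,0,0,0.05]
  ]
}}

```text
time_s: 40.02
tool_pos: [0.4364, -0.3414, 0.3173]
ee_rot: [0.975, 0.222, -0.001, -0.002]
contact_force: [-0.5, 0.7, -0.3]
opening: 0.585
finger_force: 0.0
```

```bash
python3 - <<'E'
from h import *
s=arm.state();print(s["tool_pos"])
c=arm.capture("wrist");X=cloud(c,s);save(c,"w10.png");t=arm.capture("top");Y=cloud(t);save(t,"t10.png")
for n,P in(("w",X),("t",Y)):
    rect(P,.437,-.343,n+"small");blob(P,.437,-.342,.03,.042,.07,n+"vial");blob(P,.445,.068,.05,.18,.2,n+"bottle");blob(P,.503,.269,.05,.08,.1,n+"jar")
cv2.imwrite("pics/c10.png",cv2.resize(np.hstack([c["pixels"],cv2.resize(t["pixels"][130:260,70:400],(650,384))]),(800,264))[:,:,::-1])
E
```

```text
[ 0.43635879 -0.34137989  0.31733525]
wsmall ((437.78155517578125, -342.888427734375), (107.7936019897461, 108.33436584472656), 5.436333179473877) 5225
wvial 181 circ [ 438.4 -342.5] 9.7 zmed 0.0515 zmax 0.0535
tbottle 496 circ [444.6  70.3] 27.5 zmed 0.1883 zmax 0.1925
tjar 269 circ [502.3 269.6] 23.4 zmed 0.0845 zmax 0.0889
```

View pics/c10.png

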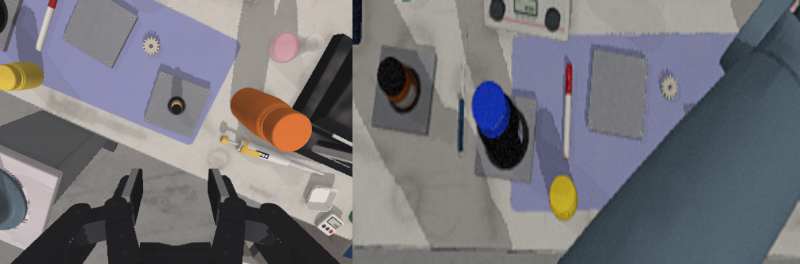

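The vial is upright in the small recess (177,104), the jar in the medium one (400,85) and the bottle in the large one (500,130). All top heights match, the flat plate is empty and the other items have not moved. Hand in.

```bash
python3 -c "
from plant import arm
print(arm.hand_in())"
```

```text
the job is handed in; nothing more can be done
None
```

The job is handed in after about 40 s of robot time: the bottle stands in the large recess, the jar in the medium one and the vial in the small one, all upright and let go. The flat plate is empty and the marker, spatula and gear were left where they lay; no verdict came back with the hand-in.

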